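# Seat the rotor on the spinner's flatted spindle and start it

## Robot

A 7-joint arm with a two-finger parallel gripper is mounted at the origin on a cart in front of the work surface, level with it; the furniture and walls round the work are solid. World frame = base frame: x ahead of the robot, y to its left, z up, the work surface at z = 0. Lengths are in m, angles in rad, forces in N, time in s.
With the tool pointing down it reaches from about 0.425 to 0.825 m from the base axis. Payload 3.6 kg.
Tool frame: the origin (TCP) lies where the fingers leave the gripper's body, on its centre line; the fingertips stand 73 mm ahead of it and the grasp point (between the pads) lies 54 mm ahead of it; z points along the fingers, y is the line along which they close (so a half turn about z gives the same grasp; the last joint's range is limited). The gripper opens to 85 mm and grips with 20 to 120 N. Pads are 22 mm wide; open, the fingers measure 114 mm over their backs; the gripper's body (76 mm by 85 mm) begins 54 mm behind the grasp point. The pads swing forward as they close: fully open they stand 13 mm farther back than shut.
Start: joints at [-1.141, 0.615, -0.013, 1.423, 0.008, 1.103, -0.04], TCP at [0.286, 0.584, 0.304] pointing down, gripper open.
Joint ranges: [-3.12, 3.12], [-0.3, 2.06], [-1.34, 1.32], [0.26, 2.42], [-1.36, 4.5], [0.01, 1.98], [-2.84, 2.84]. Speed limits (rad/s): [2.79, 2.79, 3.14, 3.14, 3.14, 3.14, 3.14].

## Interface

Orientations are given as a unit quaternion [x, y, z, w].
In Python, from station import arm, snapshot, camera_info, ticket gives the robot as it stands. Calls block until the motion is done:
- arm.movep(position, orientation): joint-space move of the TCP to a pose.
- arm.line_to(position, velocity=0.15, ori=None): straight line of the TCP; ori=None keeps the orientation; velocity is the mean speed in m/s.
- arm.move_j(angles): joint-space move.
- arm.move_gripper(opening, effort=None): opening from 0.0 (shut) to 1.0 (fully open); effort is the grip in N (None keeps the last); returns when the fingers have stopped.
- arm.pause(seconds).
- arm.ik(position, orientation): joint angles nearest the present ones, or None.
- snapshot(name): name is "scene" or "top"; returns the picture (384x512x3 uint8, blue, green, red); there is no depth.
- camera_info(name): a dict with "fx", "fy", "cx", "cy" (pixels), "dist_coeffs" ([k1, k2, p1, p2, k3] as OpenCV has them; the pictures are not rectified), "R" (3x3) and "t" (3): a world point X has camera coordinates R X + t. Camera axes: x right, y down, z forward; pixel columns grow to the right and rows downward; lengths in m; the calibration is good to about 2 mm. A picture is of the moment at which its call begins. camera_info takes no time and is no camera call.
A pose or a line that the arm cannot do raises arm.MotionError and nothing moves.
- ticket.finish_job(): hands the job in; it is judged then, once.
Readings, each from a call of its own:
- arm.read_time(): time.
- arm.read_joint_positions(): joint angles.
- arm.read_dq(): joint speeds.
- arm.read_effort(): joint torques, N m.
- arm.read_tool_pos(): TCP position.
- arm.read_eef_rot(): TCP orientation.
- arm.read_ft_force(): force on the tool from outside, world axes, zero at the start.
- arm.read_wrist_torque(): the same for the moment, N m.
- arm.read_opening(): opening from 0.0 (shut) to 1.0 (fully open).
- arm.read_finger_force(): force on a finger pad.
Only numpy, scipy, OpenCV 4.12 (cv2) and the standard library are available. Lean on these libraries where they do the work, as an engineer would, in place of code of your own. Each camera call takes 0.05 s, during which the arm holds its last target. There are 200 camera calls.

## Task

The four-armed rotor of the bench spinner sits too high because the flat in its D-shaped bore is not lined up with the flat of the spindle. Turn the rotor on its spindle until its red arm lies over the red line of the spindle flange and it drops fully home, flush on the flange; then press the blue key fully down and let it up, and after that the green key, one key at a time. Press no key before the rotor is home, leave the red key alone, and do not disturb the bottle, the carton, the tip box or the timer.

Things in the scene. Friction and masses are not known exactly. Their poses are not given: they have to be found in the camera images.
- rotor: loose cross-shaped rotor, 0.4 kg, 178 mm across, 50 mm high: aluminium hub 54 mm in diameter, four arms at right angles, one red, three blue. Origin on its axis in the hub's underside, z up the axis, x along the red arm. Arms are bars 22 mm wide, reaching 89 mm from the axis, 14 to 34 mm above the origin. The flat of its D bore (lower 18 mm of the hub) is on the red arm's side
- red_arm (a point): point on the top of the rotor's red arm, 70 mm from the rotor's axis. At the start the rotor is threaded on the spindle's nose 16 mm above its seat, leaning slightly, 1.2 rad or more from fitting. It turns easily either way when an arm's side is pushed (under 1 N), drops by its own weight when within about 0.1 rad of fitting, and then turns no more
- spindle: fixed spindle that does not turn: flange 112 mm in diameter on top of the housing with a red line towards the flat; on it a D section 32 mm in diameter, 16 mm high, flat 9 mm from the axis; then a round nose 16 mm in diameter. Origin on the axis in the flange's top face (the rotor's seat), z up, x towards the flat along the red line: rotor x must match it
- nose_tip (a point): tip of the spindle's nose, 76 mm above the flange's top face, on the axis; it stands out above the rotor
- spinner: fixed white housing 200 x 200 mm, 60 mm high (seat at 66 mm), origin under its centre on the spindle's axis; on its -y side a grey key console 176 x 80 mm, 40 mm high, centred 137 mm from the origin, with three keys 52 mm apart in a row along the housing's x, in any order
- blue_key (a joint): travel of the blue key in m, 0 up, 0.006 fully down (5 N), springs back
- green_key (a joint): travel of the green key in m, 0 up, 0.006 fully down (5 N), springs back
- red_key (a joint): travel of the red key in m, 0 up, 0.006 fully down (5 N), springs back
- blue_key_top (a point): centre of the top face of the blue round key, 28 mm in diameter, pressed straight down
- green_key_top (a point): centre of the top face of the green round key, 28 mm in diameter, pressed straight down
- red_key_top (a point): centre of the top face of the red round key, 28 mm in diameter
- bottle: bystander: round white bottle with blue cap, 56 mm in diameter, 100 mm high, origin under its centre
- carton: bystander: small white carton with a green stripe, 48 x 62 x 86 mm, origin under its centre
- tips: bystander: teal tip box with clear lid, 88 x 122 x 73 mm, origin under its centre
- timer: bystander: small white timer, 58 x 66 x 17 mm, origin under its centre
There are look-alikes about, which are no part of the job. There is more than one size of the rotor; the job needs the larger.

How it is judged:
By the outcome, as a careful person would: the job done as asked, in the order asked, and still so for the second after the job is handed in, with the robot touching nothing.
It also fails if it takes over 58 s, if anything falls off the work surface, if the arm or the gripper's body presses on something with over 40 N, if the wrist force passes 120 N, or if a joint passes its speed limit or range.

## Working session

There is one attempt and no reset: what is moved stays moved. The work goes in short steps, each a Python script; the robot and the scene stay as the last script left them, time stands still between calls to the robot, and variables do not carry over. Pictures are saved under pics/ and viewed, at most 10 in all, crops included, and the job is handed in when it is done.

```bash
ls; mkdir -p pics; python3 - <<'E'
from station import arm, snapshot, camera_info
import cv2
for n in("scene","top"):
    cv2.imwrite(f"pics/{n}0.png",cv2.resize(snapshot(n),None,fx=1.5,fy=1.5,interpolation=cv2.INTER_CUBIC)); print(n,camera_info(n))
print(arm.read_time(),arm.read_eef_rot(),arm.read_tool_pos())
E
```

```text
pics
scene {'fx': 371.74396553712853, 'fy': 371.74396553712853, 'cx': 260.9000090030412, 'cy': 182.9396099662054, 'dist_coeffs': array([-0.101181,  0.      ,  0.      ,  0.      ,  0.      ]), 'R': array([[ 0.65674292, -0.7540892 , -0.00618244],
       [-0.46324819, -0.39695073, -0.79235802],
       [ 0.5950545 ,  0.52323952, -0.61002503]]), 't': array([-0.34635439,  0.38625889,  0.63588427])}
top {'fx': 384.6418254118955, 'fy': 384.6418254118955, 'cx': 258.2200901370337, 'cy': 196.51806597152117, 'dist_coeffs': array([-0.04353782,  0.        ,  0.        ,  0.        ,  0.        ]), 'R': array([[-0.02372226, -0.99949653,  0.02106969],
       [-0.99137032,  0.02080097, -0.12943029],
       [ 0.12892686, -0.02395825, -0.99136465]]), 't': array([0.05900427, 0.58623341, 1.24986754])}
0.1 [ 2.25913329e-01  9.74146682e-01 -1.16242654e-03 -2.42030299e-04] [0.28588071 0.58315443 0.30283385]
```

View pics/scene0.png

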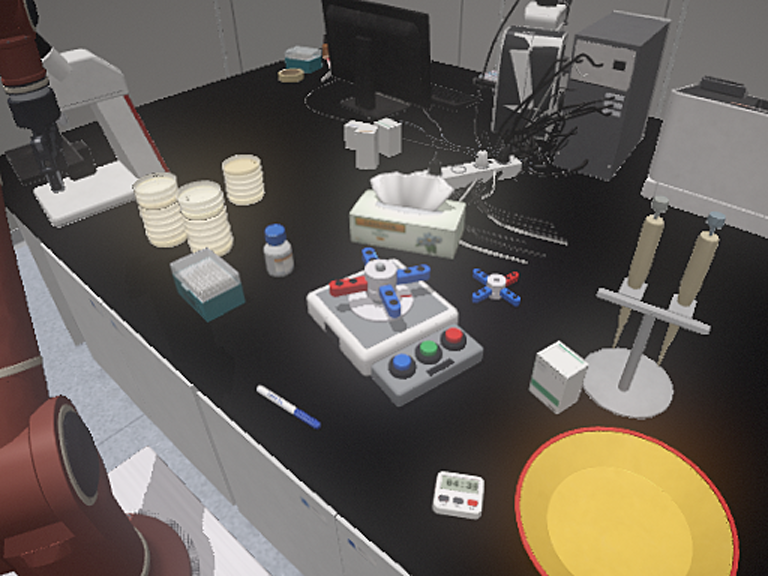

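View pics/top0.png

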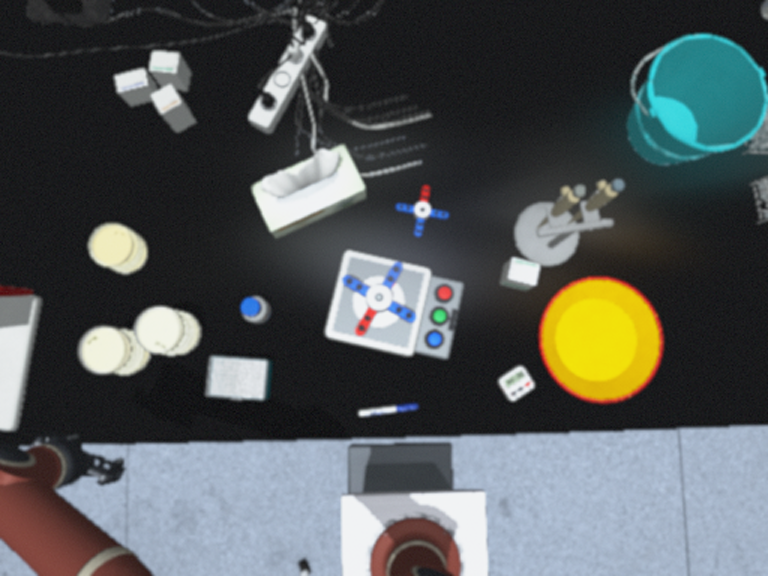

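The top picture (768x576 view) shows two rotors. The large one is on the white spinner at (380,297), with its red arm towards (368,320). The small look-alike lies loose on the bench at (422,210). The spinner's is the one meant, being larger and on the spindle. The keys are red (445,293), green (440,316) and blue (434,339). I'll confirm this in enlarged crops.

```bash
python3 - <<'E'
from station import snapshot
import cv2,numpy as np
t=np.mean([snapshot("top").astype(float) for _ in range(3)],0).astype('uint8'); s=np.mean([snapshot("scene").astype(float) for _ in range(3)],0).astype('uint8')
cv2.imwrite("pics/t1.png",cv2.resize(t[160:250,210:320],None,fx=6.5,fy=6.5,interpolation=cv2.INTER_CUBIC))
cv2.imwrite("pics/s1.png",cv2.resize(s[155:275,195:335],None,fx=5,fy=5,interpolation=cv2.INTER_CUBIC))
E
```

```text
(no output)
```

View pics/t1.png

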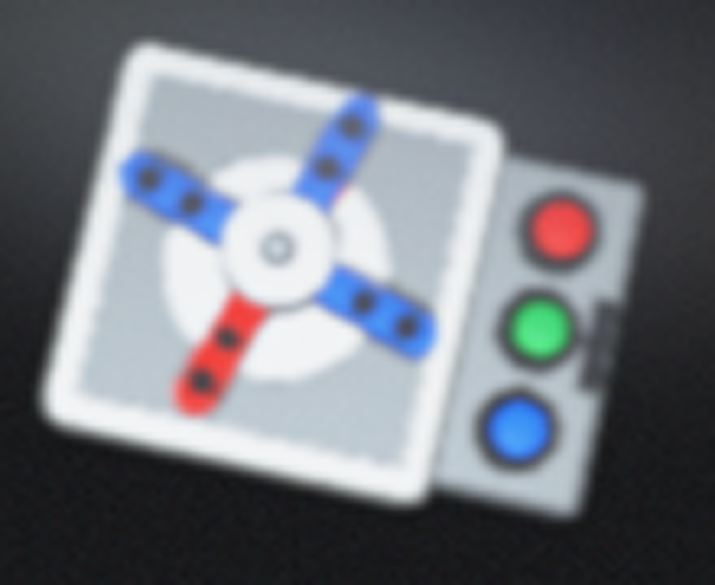

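View pics/s1.png

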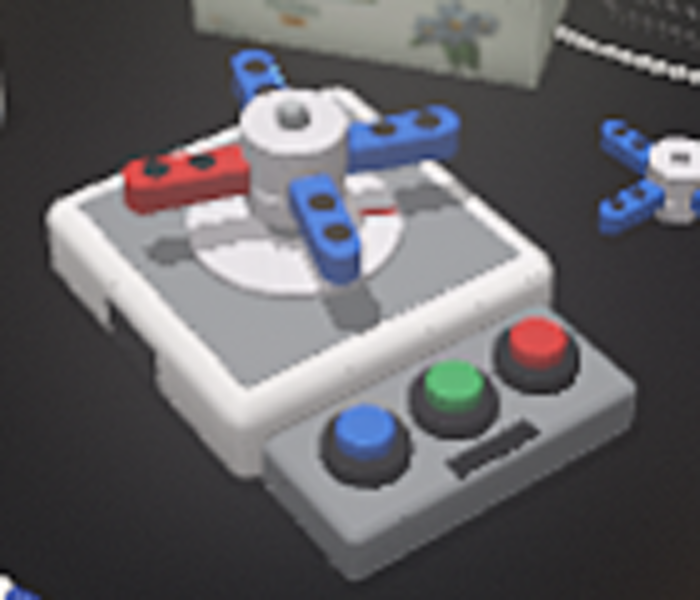

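The large rotor on the spindle is confirmed. In the scene crop the flange's red line shows at (360–395, 211), and in the top crop at (342,190), next to the far blue arm. The red arm points roughly opposite. Next I triangulate.

```bash
cat > h.py <<'E'
import numpy as np,cv2
from station import camera_info
def ray(n,px):
    c=camera_info(n);K=np.array([[c['fx'],0,c['cx']],[0,c['fy'],c['cy']],[0,0,1]])
    u=cv2.undistortPoints(np.array([[px]],float),K,np.array(c['dist_coeffs']))[0,0]
    R=np.array(c['R']);d=R.T@[u[0],u[1],1];return -R.T@np.array(c['t']),d/np.linalg.norm(d)
def atz(n,px,z):
    o,d=ray(n,px);return o+d*(z-o[2])/d[2]
def tri(a,b):
    A=0;y=0;rs=[ray("top",a),ray("scene",b)]
    for o,d in rs:
        P=np.eye(3)-np.outer(d,d);A=A+P;y=y+P@o
    X=np.linalg.solve(A,y);return X,[np.linalg.norm((np.eye(3)-np.outer(d,d))@(X-o)) for o,d in rs]
def proj(n,X):
    c=camera_info(n);K=np.array([[c['fx'],0,c['cx']],[0,c['fy'],c['cy']],[0,0,1]])
    return cv2.projectPoints(np.array([X],float),cv2.Rodrigues(np.array(c['R']))[0],np.array(c['t']),K,np.array(c['dist_coeffs']))[0][0,0]
T=lambda u,v,s=6.5,ox=210,oy=160:((u+.5)/s-.5+ox,(v+.5)/s-.5+oy)
S=lambda u,v,s=5,ox=195,oy=155:((u+.5)/s-.5+ox,(v+.5)/s-.5+oy)
E
python3 - <<'E'
from h import *
np.set_printoptions(precision=4,suppress=True)
D=dict(nose=((277,248),(293,113)),red=((560,231),(538,337)),green=((540,329),(454,380)),blue=((516,430),(365,425)),
 redarm=((201,381),(155,167)),redin=((226,338),(203,160)),bfar=((351,126),(257,66)),bR=((407,327),(341,233)),bL=((149,179),(430,120)))
P={}
for k,(a,b) in D.items(): P[k],r=tri(T(*a),S(*b)); print(k,P[k],np.array(r))
print("corners z60",[atz("top",T(*p),.06)[:2] for p in((145,52),(495,125),(425,500),(50,420))])
print("flange ctr",atz("top",T(276,268),.066))
print("redline scene",atz("scene",S(395,211),.066),atz("scene",S(362,212),.066),"top",atz("top",T(342,190),.066))
k=P['red']-P['blue'];print("key axis",k,np.arctan2(k[1],k[0]),np.linalg.norm(k))
E
```

```text
nose [0.5723 0.0658 0.1377] [0.0018 0.0018]
red [ 0.5878 -0.0788  0.0624] [0.0023 0.0023]
green [ 0.5379 -0.0664  0.0628] [0.0018 0.0018]
blue [ 0.4877 -0.0528  0.0625] [0.0022 0.0022]
redarm [0.5113 0.1034 0.1206] [0.0018 0.0018]
redin [0.532  0.0908 0.1191] [0.0021 0.0021]
bfar [0.5932 0.0556 0.1708] [0.0378 0.0378]
bR [0.5357 0.0035 0.1172] [0.0024 0.0024]
bL [0.6465 0.094  0.0743] [0.0474 0.0474]
corners z60 [array([0.6831, 0.1315]), array([ 0.6417, -0.0461]), array([ 0.4524, -0.0049]), array([0.4965, 0.1818])]
flange ctr [0.57   0.0671 0.066 ]
redline scene [0.6151 0.0316 0.066 ] [0.6032 0.0442 0.066 ] top [0.6089 0.0329 0.066 ]
key axis [ 0.1001 -0.0259 -0.0001] -0.2536174232674625 0.1033776945040822
```

```bash
cat >> h.py <<'E'
AX=np.array([.5723,.0660]);RR=.065
def quat(psi):
    a=(psi+np.pi/2)/2;return [np.cos(a),np.sin(a),0,0]
def pose(phi,z,r=RR):
    return [AX[0]+r*np.cos(phi),AX[1]+r*np.sin(phi),z],quat(phi+np.pi/2)
E
python3 - <<'E'
from h import *
from station import arm
np.set_printoptions(precision=3,suppress=True)
arm.move_gripper(.55)
arm.movep(*pose(2.60,.25)); print(arm.read_time(),np.array(arm.read_joint_positions()),arm.read_opening(),np.array(arm.read_ft_force()))
for z in(.19,.172,.156):
    arm.line_to(pose(2.6,z)[0],.08); f=np.array(arm.read_ft_force());print(z,f,arm.read_tool_pos())
    if abs(f[2])>4: break
print(arm.read_time())
E
```

```text
2.8167 [-0.89   0.745  1.132  1.869 -0.782  1.058 -1.543] 0.5478222469246913 [-0.325  0.121  0.235]
0.19 [-0.271 -0.229  0.369] [0.517 0.099 0.19 ]
0.172 [-0.245 -0.583  0.238] [0.516 0.1   0.171]
0.156 [1.249 0.428 0.421] [0.516 0.1   0.155]
4.4417
```

```bash
python3 - <<'E'
from h import *
from station import arm,snapshot
np.set_printoptions(precision=2,suppress=True)
ph=2.60
try:
    while ph<4.8:
        ph=ph+.22
        arm.movep(*pose(ph,.156)); f=np.array(arm.read_ft_force()); q=np.array(arm.read_joint_positions())
        print(round(ph,2),round(arm.read_time(),2),f,q)
        if np.linalg.norm(f)>6: break
except arm.MotionError as e: print("ERR",e)
t=snapshot("top");s=snapshot("scene")
im=np.hstack([cv2.resize(t[160:250,210:320],(400,327),interpolation=cv2.INTER_CUBIC),cv2.resize(s[155:255,195:305],(360,327),interpolation=cv2.INTER_CUBIC)])
cv2.imwrite("pics/m1.png",im)
E
```

```text
2.82 4.77 [-1.07  0.17 -0.54] [-0.77  0.82  0.94  1.98 -0.91  0.85 -1.2 ]
3.04 5.08 [-0.35  0.47 -0.52] [-0.72  0.79  0.89  1.99 -0.87  0.8  -1.  ]
3.26 5.39 [-0.41  0.14 -0.02] [-0.67  0.76  0.83  1.99 -0.83  0.76 -0.79]
3.48 5.7 [-0.32 -0.11  0.21] [-0.61  0.74  0.77  1.99 -0.78  0.73 -0.6 ]
3.7 6.0 [ 0.06  0.24 -0.24] [-0.55  0.73  0.71  1.97 -0.72  0.71 -0.41]
3.92 6.29 [-0.47 -0.47 -0.28] [-0.49  0.72  0.65  1.95 -0.66  0.7  -0.23]
4.14 6.58 [-0.62  0.82  0.13] [-0.43  0.71  0.58  1.92 -0.6   0.69 -0.06]
4.36 6.86 [-0.33 -0.1   0.34] [-0.38  0.71  0.52  1.88 -0.54  0.69  0.11]
4.58 7.13 [-0.68 -0.04  0.38] [-0.33  0.71  0.46  1.84 -0.47  0.7   0.27]
4.8 7.41 [-0.39  0.13 -0.01] [-0.29  0.72  0.4   1.8  -0.41  0.71  0.42]
```

View pics/m1.png

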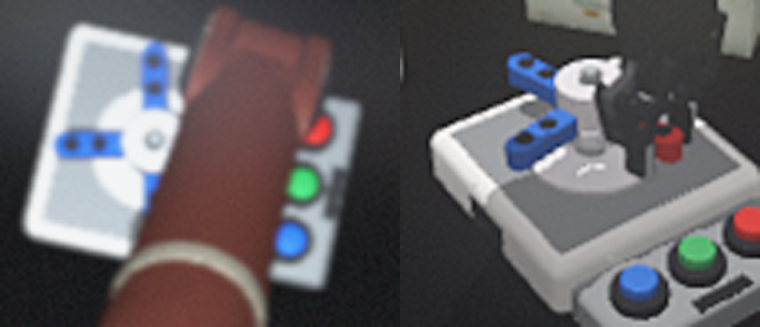

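The picture shows the red arm between the fingers in the right-hand half, at (668,145), and the blue arms turned with it. I continue in finer steps, watching the force.

```bash
python3 - <<'E'
from h import *
from station import arm,snapshot
np.set_printoptions(precision=2,suppress=True)
ph=4.80
while ph<5.95:
    ph=ph+(.15 if ph<5.3 else .05)
    arm.movep(*pose(ph,.156)); arm.pause(.1); f=np.array(arm.read_ft_force())
    ft=-f[0]*np.sin(ph)+f[1]*np.cos(ph)
    print(round(ph,2),round(arm.read_time(),2),f,round(ft,2))
    if abs(ft)>3: break
t=snapshot("top");s=snapshot("scene")
im=np.hstack([cv2.resize(t[160:250,210:320],(400,327),interpolation=cv2.INTER_CUBIC),cv2.resize(s[155:255,195:305],(360,327),interpolation=cv2.INTER_CUBIC)])
cv2.imwrite("pics/m2.png",im)
E
```

```text
4.95 7.86 [-0.62  0.92 -0.74] -0.39
5.1 8.21 [-0.45 -0.26  0.54] -0.51
5.25 8.56 [ 0.46 -0.23 -0.01] 0.28
5.4 8.91 [ 0.17 -0.17 -0.62] 0.02
5.45 9.26 [-0.68 -0.45 -1.1 ] -0.8
5.5 9.61 [ 0.05 -0.69  0.28] -0.46
5.55 9.96 [0.3  0.31 0.05] 0.43
5.6 10.31 [-0.92 -0.28  0.81] -0.8
5.65 10.66 [ 0.1   0.21 -0.25] 0.23
5.7 11.01 [ 1.2  -0.27  0.09] 0.44
5.75 11.36 [ 0.47 -1.07 -0.86] -0.69
5.8 11.71 [0.12 0.37 0.18] 0.38
5.85 12.06 [0.51 0.4  0.48] 0.58
5.9 12.41 [-0.02 -0.1   0.82] -0.1
5.95 12.76 [-0.11 -2.65  0.16] -2.54
6.0 13.11 [-1.93 -4.62  1.67] -4.98
```

View pics/m2.png

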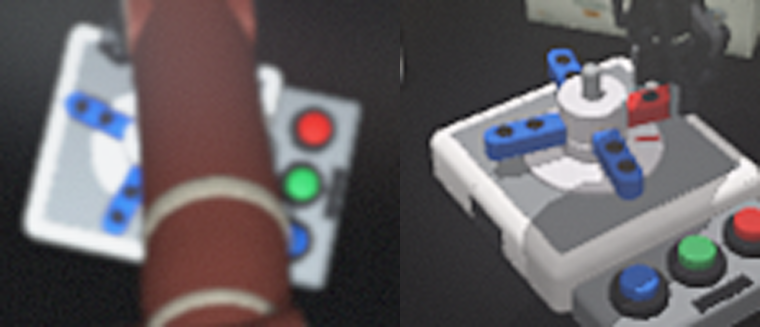

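The nose now stands well out of the hub (592,80), the red arm (650,105) lies above the red line (648,139), and the push met a 5 N stop. The rotor seems to have dropped. I back off, lift, and check.

```bash
python3 - <<'E'
from h import *
from station import arm,snapshot
np.set_printoptions(precision=3,suppress=True)
arm.movep(*pose(5.83,.156)); print(np.array(arm.read_ft_force()))
arm.line_to(pose(5.83,.24)[0],.15)
arm.move_gripper(0.0)
p=[.4877,-.0528,.20]
arm.movep(p,quat(0.2)); print(arm.read_time(),arm.read_tool_pos(),np.array(arm.read_joint_positions()),arm.read_opening())
t=snapshot("top");s=snapshot("scene")
cv2.imwrite("pics/s3.png",cv2.resize(s[155:275,195:335],None,fx=5,fy=5,interpolation=cv2.INTER_CUBIC))
cv2.imwrite("pics/t3.png",cv2.resize(t[160:250,210:320],None,fx=6.5,fy=6.5,interpolation=cv2.INTER_CUBIC))
inv=lambda p,s,ox,oy:((p[0]-ox+.5)*s-.5,(p[1]-oy+.5)*s-.5)
for nm,z in(("home",.1),("high",.116)):
  for a in (-.7,-.6):
    X=[AX[0]+.07*np.cos(a),AX[1]+.07*np.sin(a),z]
    print(nm,a,np.array(inv(proj("scene",X),5,195,155)),np.array(inv(proj("top",X),6.5,210,160)))
for z in (.116,.132): print("hubtop",z,np.array(inv(proj("scene",[*AX,z]),5,195,155)))
E
```

```text
[ 0.25  -0.246  1.183]
15.4083 [ 0.489 -0.052  0.201] [-0.177  0.537  0.351  2.003 -0.296  0.648  0.568] -0.0034407707888165773
home -0.7 [425.123 158.775] [367.708 145.244]
home -0.6 [421.86  150.633] [356.183 136.989]
high -0.7 [425.893 134.113] [369.074 139.746]
high -0.6 [422.592 126.027] [357.398 131.384]
hubtop 0.116 [290.011 147.687]
hubtop 0.132 [289.379 122.426]
```

View pics/s3.png

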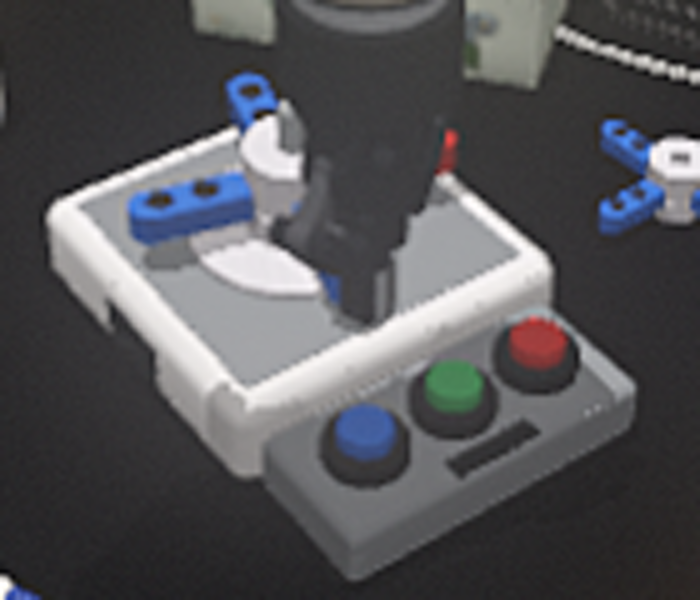

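The gripper hides the red arm's root, but its tip shows at (450,150), the hub top is near (288,148), and the opposite blue arm's outer hole is at (160,201). I check that arm by number against the home pose before pressing.

```bash
python3 - <<'E'
from h import *
np.set_printoptions(precision=1,suppress=True)
inv=lambda p,s,ox,oy:((p[0]-ox+.5)*s-.5,(p[1]-oy+.5)*s-.5)
for z in(.1,.116):
  for a in (-.7,-.6,-.5):
    for k in(1,2):
      X=[AX[0]+.07*np.cos(a+k*np.pi/2),AX[1]+.07*np.sin(a+k*np.pi/2),z]
      print(z,a,k,np.array(inv(proj("scene",X),5,195,155)))
E
```

```text
0.1 -0.7 1 [273.   92.8]
0.1 -0.7 2 [153.9 186.3]
0.1 -0.6 1 [260.2  94.4]
0.1 -0.6 2 [155.7 194.8]
0.1 -0.5 1 [247.7  96.8]
0.1 -0.5 2 [158.9 203.2]
0.116 -0.7 1 [272.2  68.7]
0.116 -0.7 2 [151.9 161.5]
0.116 -0.6 1 [259.3  70.3]
0.116 -0.6 2 [153.7 170. ]
0.116 -0.5 1 [246.7  72.6]
0.116 -0.5 2 [156.9 178.3]
```

Both visible arms match z = 0.100 (dropped) and an angle of about -0.53, and not the raised height, so the rotor is home. Now I press blue, then green.

```bash
cat >> h.py <<'E'
def press(arm,x,y):
    q=quat(.2)
    arm.movep([x,y,.17],q); arm.line_to([x,y,.142],.08)
    f0=arm.read_ft_force()[2]; z=.142; log=[]
    while z>.120:
        z-=.0015; arm.line_to([x,y,z],.03); arm.pause(.05); f=arm.read_ft_force()[2]-f0; log.append((round(z,4),round(arm.read_tool_pos()[2],4),round(f,1)))
        if f>11: break
    arm.pause(.3); print(log,arm.read_ft_force()[2]-f0)
    arm.line_to([x,y,.17],.08); arm.pause(.2); print(arm.read_time(),arm.read_ft_force()[2])
E
python3 - <<'E'
from h import *
from station import arm
press(arm,.4877,-.0528)
E
```

```text
[(0.1405, np.float64(0.1408), np.float64(-0.2)), (0.139, np.float64(0.139), np.float64(-0.6)), (0.1375, np.float64(0.1374), np.float64(0.2)), (0.136, np.float64(0.1359), np.float64(0.0)), (0.1345, np.float64(0.1346), np.float64(1.9)), (0.133, np.float64(0.1331), np.float64(2.3)), (0.1315, np.float64(0.1316), np.float64(4.0)), (0.13, np.float64(0.1301), np.float64(4.5)), (0.1285, np.float64(0.1287), np.float64(7.0)), (0.127, np.float64(0.1285), np.float64(17.0))] 16.182780822660714
20.45 -0.6566848084078794
```

Blue was pressed from TCP height 0.1350 to a hard stop at 0.1285, about 6 mm with 5 N or more. Now green, then a retreat and a last look.

```bash
python3 - <<'E'
from h import *
from station import arm,snapshot
press(arm,.5379,-.0664)
arm.line_to([.5379,-.0664,.26],.2)
arm.movep([.30,.55,.30],arm.read_eef_rot()) if arm.ik([.30,.55,.30],arm.read_eef_rot()) is not None else print("noik")
print(arm.read_time(),arm.read_tool_pos())
t=snapshot("top");s=snapshot("scene")
im=np.hstack([cv2.resize(t[160:250,210:320],(400,327),interpolation=cv2.INTER_CUBIC),cv2.resize(s[155:255,195:305],(360,327),interpolation=cv2.INTER_CUBIC)])
cv2.imwrite("pics/s4.png",cv2.resize(s[155:275,195:335],None,fx=5,fy=5,interpolation=cv2.INTER_CUBIC))
E
```

```text
[(0.1405, np.float64(0.1408), np.float64(-1.0)), (0.139, np.float64(0.139), np.float64(-0.8)), (0.1375, np.float64(0.1374), np.float64(-1.5)), (0.136, np.float64(0.1359), np.float64(-0.4)), (0.1345, np.float64(0.1347), np.float64(-0.4)), (0.133, np.float64(0.1332), np.float64(1.8)), (0.1315, np.float64(0.1316), np.float64(1.5)), (0.13, np.float64(0.1301), np.float64(2.4)), (0.1285, np.float64(0.1287), np.float64(4.1)), (0.127, np.float64(0.1286), np.float64(13.5))] 14.141621473277329
25.4667 -0.0431149891466134
28.425 [0.30157879 0.54891199 0.30005706]
```

View pics/s4.png

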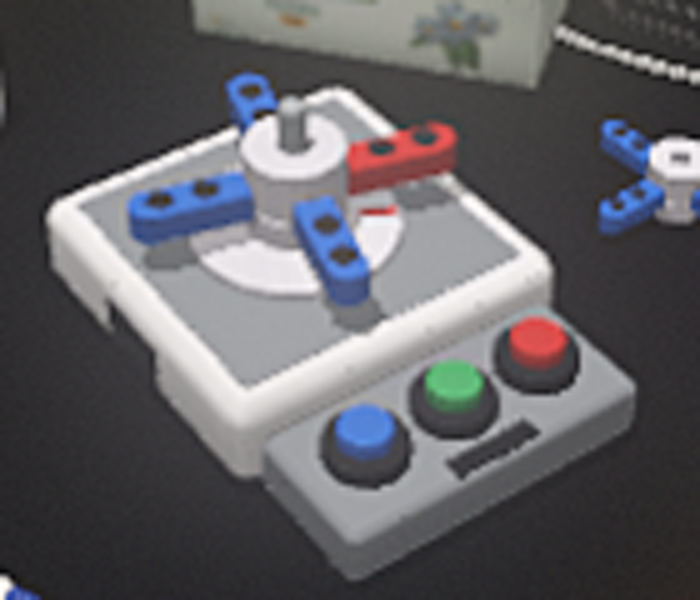

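Rotor and keys look right: the nose stands well out of the hub and the keys are up. The red arm's holes are at (381,149) and (425,135), and the red line runs (360–395, 211). I compare the two angles before handing in, since the 5 N push may have left the rotor at the end of its play.

```bash
python3 - <<'E'
from h import *
from station import snapshot
np.set_printoptions(precision=3,suppress=True)
# mean picture, red-line centroid by colour in the crop region
s=np.mean([snapshot("scene").astype(float) for _ in range(4)],0)
t=np.mean([snapshot("top").astype(float) for _ in range(4)],0)
big=cv2.resize(s[155:275,195:335].astype('uint8'),None,fx=5,fy=5,interpolation=cv2.INTER_CUBIC).astype(float)
sub=big[198:225,355:405]; w=np.clip(sub[...,2]-sub[...,1]-25,0,None); yy,xx=np.mgrid[198:225,355:405]
for a,b in((0,15),(15,25),(25,35),(35,50)):
    ww=w[:,a:b]
    if ww.sum()>50:
        u,v=(ww*xx[:,a:b]).sum()/ww.sum(),(ww*yy[:,a:b]).sum()/ww.sum(); X=atz("scene",S(u,v),.066)[:2]-AX; print("line",u,v,X,np.linalg.norm(X),np.arctan2(X[1],X[0]))
for z in(.1,.116):
  for n,p in(("red in",(381,149)),("red out",(425,135)),("k2 out",(160,201)),("k2 in",(205,187)),("k1 out",(252,92)),("k3 out",(345,256)),("k3 in",(327,223))):
    X=atz("scene",S(*p),z)[:2]-AX; print(z,n,X,np.linalg.norm(X),np.arctan2(X[1],X[0])%(np.pi/2)-np.pi/2)
tb=cv2.resize(t[160:250,210:320].astype('uint8'),None,fx=6.5,fy=6.5,interpolation=cv2.INTER_CUBIC);cv2.imwrite("pics/t5.png",tb)
E
```

```text
line 365.2972876516774 211.62955032119913 [ 0.032 -0.023] 0.039566961303157164 -0.6175853805669084
line 374.53949941337504 211.73738756355104 [ 0.035 -0.027] 0.04428108306482185 -0.6460997282162222
line 385.0439074200136 211.21272974812797 [ 0.039 -0.031] 0.04978394313180209 -0.6614437805100525
line 392.5313561240661 209.8616708172968 [ 0.043 -0.033] 0.05388782674349374 -0.6558539690865213
0.1 red in [ 0.045 -0.023] 0.05037544654060033 -0.4641297933332087
0.1 red out [ 0.069 -0.032] 0.07645109181390698 -0.4375873442903999
0.1 k2 out [-0.06   0.034] 0.0690060869911966 -0.5215914517017177
0.1 k2 in [-0.037  0.025] 0.044698496262016364 -0.5936112807191556
0.1 k1 out [0.038 0.063] 0.07342376180069433 -0.5481187767943807
0.1 k3 out [-0.031 -0.063] 0.07060190234968672 -0.45548137563346236
0.1 k3 in [-0.018 -0.041] 0.044356323839682264 -0.4199415562331603
0.116 red in [ 0.029 -0.036] 0.04601660496232326 -0.8857944349571785
0.116 red out [ 0.053 -0.045] 0.06940917318032569 -0.7094851582345313
0.116 k2 out [-0.073  0.02 ] 0.0755566678838609 -0.2645754738614796
0.116 k2 in [-0.051  0.011] 0.05186620186790838 -0.20643458825527672
0.116 k1 out [0.023 0.047] 0.05236346007614227 -0.44437125979123526
0.116 k3 out [-0.045 -0.075] 0.08776038995738032 -0.5375030877719422
0.116 k3 in [-0.032 -0.053] 0.062159996840713355 -0.5466099497277175
```

View pics/t5.png

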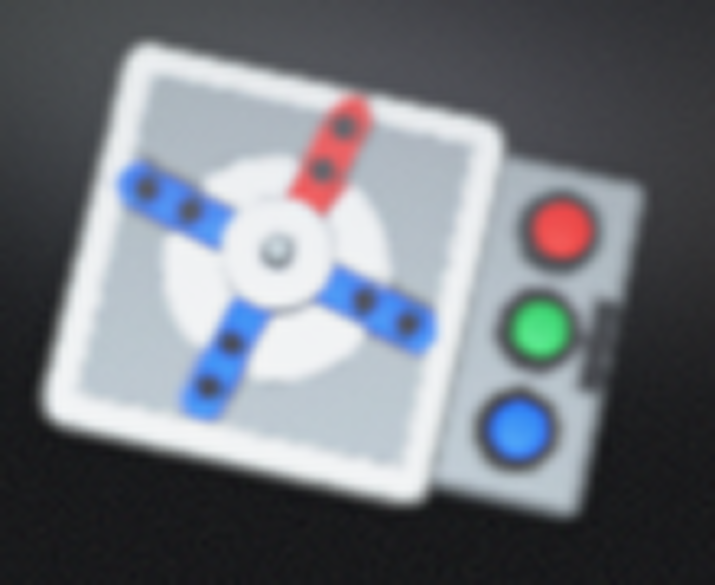

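The arm sits at about -0.50 rad and the line at about -0.65, so my push left the rotor at the counter-clockwise end of its play. I'll find the clockwise end by touch, then centre the arm by closing the fingers loosely at the middle angle.

```bash
python3 - <<'E'
from h import *
from station import arm,snapshot
T0=2*np.pi
arm.move_gripper(.55)
z=.153; mp=lambda ph,z:arm.movep(*pose(ph-T0,z))
mp(5.77,.22); print(arm.read_time(),arm.read_opening())
arm.line_to(pose(5.77,z)[0],.1); print(np.array(arm.read_ft_force()))
def ft(ph):
    f=[]
    for _ in range(3): arm.pause(.04); f.append(arm.read_ft_force())
    f=np.mean(f,0); return -f[0]*np.sin(ph)+f[1]*np.cos(ph)
ph=5.66; mp(ph,z)
while ph>5.15:
    g=ft(ph); print(round(ph,2),round(arm.read_time(),2),round(g,2))
    if g>2: break
    ph-=.04; mp(ph,z)
E
```

```text
31.6417 0.5479103378925293
[-0.19818786 -0.14569358  1.2080409 ]
5.66 32.83 0.26
5.62 33.21 0.47
5.58 33.58 0.28
5.54 33.96 -0.59
5.5 34.33 0.11
5.46 34.71 -0.02
5.42 35.08 0.12
5.38 35.46 0.23
5.34 35.83 -0.47
5.3 36.21 0.12
5.26 36.58 -0.08
5.22 36.96 1.29
5.18 37.33 3.64
```

The contacts are at 5.935 and 5.205, so the middle is 5.57 (-0.71 rad). That agrees with the line's angle once corrected for the view offset. I centre there.

```bash
python3 - <<'E'
from h import *
from station import arm,snapshot
np.set_printoptions(precision=2,suppress=True)
ph=5.57-2*np.pi
arm.movep(*pose(ph,.153)); print(np.array(arm.read_ft_force()))
arm.move_gripper(.29,20); print(arm.read_opening(),np.array(arm.read_ft_force()),arm.read_finger_force())
arm.move_gripper(.55); arm.pause(.1); print(np.array(arm.read_ft_force()))
arm.line_to(pose(ph,.26)[0],.15)
arm.movep([.30,.55,.30],arm.read_eef_rot())
print(arm.read_time())
s=snapshot("scene")
cv2.imwrite("pics/s6.png",cv2.resize(s[155:275,195:335],None,fx=5,fy=5,interpolation=cv2.INTER_CUBIC))
E
```

```text
[-0.44 -0.27  0.46]
0.2888560449651138 [-0.4  -1.14 -0.39] 0.2832288877107203
[0.14 0.56 0.85]
41.55
```

View pics/s6.png

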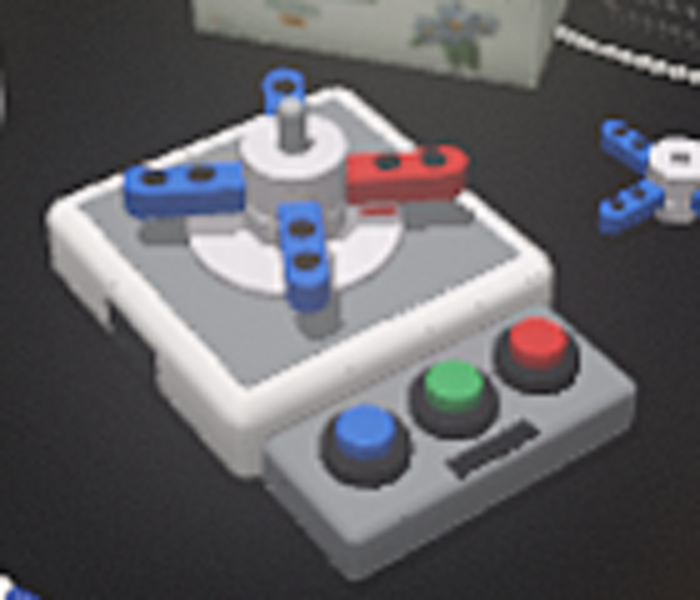

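The red arm's holes are now at (388,162) and (433,158). The arm runs parallel above the red line (378,211), within 3 px once its 34 mm height is allowed for. The rotor is still fully down and all the keys are up.

```bash
python3 -c "
from station import ticket
print(ticket.finish_job())"
```

```text
the job is handed in; nothing more can be done
None
```

The rotor is fully home with its red arm over the red line. The blue key and then the green key were pressed fully down and let up, and the job was handed in at about 42 s, before any judging result was shown.

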